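Switch the mixer to kneading and turn its tile to busy

ROBOT

A 6-joint arm with a two-finger parallel gripper is mounted at the origin on a cart in front of the work surface, level with it; the furniture and walls round the work are solid. World frame = base frame: x ahead of the robot, y to its left, z up, the work surface at z = 0. Lengths are in mm, angles in rad, forces in N, time in s.
With the tool pointing down it reaches from about 400 to 925 mm from the base axis. Payload 12.5 kg.
Tool frame: the origin (TCP) lies at the very end of the fingers, on their centre line; the grasp point (between the pads) lies 19 mm behind it; z points along the fingers, y is the line along which they close (so a half turn about z gives the same grasp; the last joint's range is limited). The gripper opens to 95 mm and grips with 3 to 60 N. Pads are 20 mm wide; open, the fingers measure 119 mm over their backs; the gripper's body (75 mm by 180 mm) begins 59 mm behind the grasp point.
Start: joints at [-1.447, 0.491, 1.559, -0, 1.092, -0.106], TCP at [142.386, -608.583, 214.661] pointing down, gripper open.
Joint ranges: [-3.1, 3.1], [-0.84, 2.19], [0.05, 2.79], [-1.13, 4.28], [0.06, 2.93], [-2.69, 2.69]. Speed limits (rad/s): [2.22, 2.22, 2.79, 3.14, 3.14, 3.14].

INTERFACE

Orientations are given as [roll, pitch, yaw] about the fixed x, y, z axes, in that order (R = Rz(yaw) Ry(pitch) Rx(roll)).
In Python, from cell import * gives the robot as it stands.
- The arm moves only by the tool jog_arm, never from a script. Its argument "targets" is a list of rows, each an object with "turn": the turn, a rotation vector about the world's x, y, z in degrees, a list of three; "slide": the shift along the world's x, y, z in mm, a list of three; "claw": the opening in per cent of the stroke, from 0 (shut) to 100 (fully open). In form: [{"turn": [wx, wy, wz], "slide": [x, y, z], "claw": claw}, ...]. A call has 1 to 5 rows; each row shifts and turns the commanded pose from where the row before left it; what a row does not reach is not made up. A row lasts 1/8 s, in which the tool goes at most 62.5 mm and 10.7 degrees, less where a joint would pass 70% of its speed; a pose out of reach is approached as far as the arm can. A call with a gripper value outside its range is refused whole. The fingers move at their own pace and stop on an object; the grip force is fixed at half the most. Time passes only in rows, so rows that do not move let the fingers close. It gives the time, the measured TCP pose, the force, the opening and the grip force at its end, in the units of the state.
- state(): the state, without advancing time (a new reading comes with each control period).
- read_camera(name): name is "side" or "top"; returns a dict with "frame" (384x512x3 uint8, blue, green, red), "mtx" (3x3 intrinsics, pixels), "R" (3x3) and "t" (3): a world point X has camera coordinates R X + t. Camera axes: x right, y down, z forward; pixel columns grow to the right and rows downward; lengths in mm; the calibration is good to about 2 mm. A picture is of the moment at which its call begins. There is no depth.
- job_done(): hands the job in; it is judged then, once.
Trained networks look in the newest picture that a camera, given by its name, has taken for a name from the list of things; names that differ only in an ending like _2 or _b are one class to them, and where a whole thing is asked for, a point or a joint stands for the part that bears it (a point fixed in the world has none). Each returns a list of dicts, best first, with "conf" (0 to 1); they miss things now and then, are a little off and sometimes report something else, mostly with a low value. They report only what shows in the picture. A call takes as long as a camera call. They do not tell look-alikes from the thing itself.
- look_for(query, camera): "xy" ([column, row] in pixels, amid what is visible of it).
The state is a dict: "t": time; "joints": joint angles; "qvel": joint speeds; "tau": joint torques, N m; "eef_pos": TCP position; "tcp_rot": TCP orientation; "ft_force": force on the tool from outside, world axes, zero at the start; "moment": the same for the moment, N m; "opening": opening from 0.0 (shut) to 1.0 (fully open); "grip_force": force on a finger pad.
Only numpy, scipy, OpenCV 4.12 (cv2) and the standard library are available. Lean on these libraries where they do the work, as an engineer would, in place of code of your own. Each camera call takes 0.05 s, during which the arm holds its last target. There are 200 camera calls.

TASK

Start the kneading programme on the mixer: press the key with the cross all the way down so that it stays down by itself and the key that was down springs up. Mark the mixer as busy by turning the tile on the post half a turn, so that the face with the three bars looks squarely out of the stand's front, where the plain face looked. Leave the other things on the worktop where they are.

Things in the scene. Friction and masses are not known exactly. Their poses are not given: they have to be found in the camera images.
- mixer: White kitchen mixer, fixed. Origin on the worktop under the middle of its key deck; x points away from the robot to the bowl, y left along the key row, z up. Deck 125 mm deep (x -62 to +62), 244 wide, 68 high; the drive housing behind runs to x = +318 mm, 78 mm high. Four white keys stand in a row at x = 0, y = -75, -25, +25, +75 mm; which key stands where changes from run to run.
- mixer_bowl: Glass bowl of dough, fixed on the mixer's drive 200 mm behind the key row; origin at the centre of its underside, 84 mm above the worktop; 244 mm across, rim 211 mm above the worktop.
- tile_stand: Fixed stand of the two-faced tile: dark wooden foot 62 mm deep, 84 mm wide, 10 mm high, a steel post in its middle. Origin on the worktop under the post, whose centre line is the tile's turning axis; its front is its -x side, turned roughly towards the robot; y to its left, z up.
- tile (a joint): Turn of the tile about the upright post, rad, counter-clockwise from above positive; no stops, light friction (0.02 N m), stays where left. Light-wood plate 100 mm wide, 64 high, 10 thick, centred on the post, its edges 66 and 130 mm above the worktop. At 0 the plain face looks squarely out of the stand's front, at +3.14 or -3.14 the barred face does. Starts within 0.2 of 0, its width along the stand's y.
- tile_barred (a point): Centre of the tile's barred face (three upright dark wooden strips), 98 mm above the worktop, 7 mm from the turning axis; x points straight out of the barred face, z up.
- key_bar (a joint): Travel of the white key that bears one raised bar lying along the row in black: 0 = fully up, 0.014 = pushed to the bottom; a key that is latched down rests at about 0.012. This key is down at the start.
- key_bar_top (a point): Centre of the top of the bar key; cap 46 mm (x, front to back) by 42 mm (y, along the row); axes as the mixer's. 92 mm above the worktop when up, 80 mm when latched down.
- key_cross (a joint): Travel of the white key that bears a raised plus-shaped cross in black: 0 = fully up, 0.014 = pushed to the bottom; a key that is latched down rests at about 0.012. Up at the start; the key to press.
- key_cross_top (a point): Centre of the top of the cross key; cap 46 mm (x, front to back) by 42 mm (y, along the row); axes as the mixer's. 92 mm above the worktop when up, 80 mm when latched down. Pressing straight down takes up to about 5 N. It latches only when pushed at least 12.5 mm down, and the key that was down then springs up; half a push frees that key without latching this one.
- key_ring (a joint): Travel of the white key that bears a raised ring in black: 0 = fully up, 0.014 = pushed to the bottom; a key that is latched down rests at about 0.012. Up at the start.
- key_ring_top (a point): Centre of the top of the ring key; cap 46 mm (x, front to back) by 42 mm (y, along the row); axes as the mixer's. 92 mm above the worktop when up, 80 mm when latched down.
- key_dots (a joint): Travel of the white key that bears two raised round dots side by side in black: 0 = fully up, 0.014 = pushed to the bottom; a key that is latched down rests at about 0.012. Up at the start.
- key_dots_top (a point): Centre of the top of the dots key; cap 46 mm (x, front to back) by 42 mm (y, along the row); axes as the mixer's. 92 mm above the worktop when up, 80 mm when latched down.
- cornflour: Bystander, to be left alone: yellow card drum, 75 mm across, 96 mm high; origin at the centre of its underside.
- butter_stick: Bystander, to be left alone: wrapped stick of butter, 33 x 120 x 32 mm; origin at the centre of its underside.
- small_cup: Bystander, to be left alone: small steel measuring cup with handle, 61 x 135 x 37 mm; origin at the centre of its underside.
- pepper: Bystander, to be left alone: black pepper mill, 52 mm across, 184 mm high; origin at the centre of its underside.
- yolks: Bystander, to be left alone: small bowl of egg yolk, 116 mm across, 44 mm high; origin at the centre of its underside.
Mind the look-alikes: they are no part of the job. Several things have the shape of the tile_stand; the one meant has the colours described above.

How it is judged (in metres and radians):
At the end, for the whole second after the job is handed in: The cross key is latched down (at least 9 mm down), the other three keys are up (within 3 mm), and the tile stands still with its barred face within 0.4 rad of squarely out of the stand's front (value of joint key_cross above 0.009 m and value of joint each of key_bar, key_ring, key_dots below 0.003 m and (value of joint tile between 2.7416 and 3.5416 rad or value of joint tile between -3.5416 and -2.7416 rad) and velocity of joint tile between -0.1 and 0.1 rad/s); the robot touches nothing.
It fails at once if a bystander is pushed more than 40 mm or tipped over (distance of any of cornflour, butter_stick, small_cup, pepper, yolks from where it was at the start of the episode above 0.04 m or angle between any of cornflour, butter_stick, small_cup, pepper, yolks's own z axis and vertical above 0.6 rad).
It also fails if it takes over 54 s, if anything falls off the work surface, if the arm or the gripper's body presses on something with over 40 N, if the wrist force passes 120 N, or if a joint passes its speed limit or range.

## Working session

There is one attempt and no reset: what is moved stays moved. The work goes in short steps, Python scripts to look and compute and a tool call to move; the robot and the scene stay as the last step left them, time stands still between calls to the robot, and variables do not carry over. Pictures are saved under pics/ and viewed, at most 10 in all, crops included, and the job is handed in when it is done.

Besides the shell and the picture viewer there is one more tool, called by a JSON object that holds its "fn" and its "kwargs", one argument or row to a line. jog_arm: Moves the arm, as the interface text tells. Its arguments: {"type":"object","properties":{"targets":{"type":"array","items":{"type":"object","properties":{"turn":{"type":"array","items":{"type":"number"}},"slide":{"type":"array","items":{"type":"number"}},"claw":{"type":"number"}}}}},"required":["targets"]}

```bash
mkdir -p pics; cat > h.py <<'E'
from cell import *
import numpy as np, cv2
def tri(a,b,pa,pb):
    P=[c["mtx"]@np.c_[c["R"],c["t"]] for c in (a,b)]
    X=cv2.triangulatePoints(P[0],P[1],np.float64(pa).reshape(2,1),np.float64(pb).reshape(2,1)); return (X[:3]/X[3]).ravel()
def atz(c,p,z):
    d=c["R"].T@np.linalg.inv(c["mtx"])@np.array([p[0],p[1],1.]); o=-c["R"].T@np.ravel(c["t"])
    return o+d*(z-o[2])/d[2]
def px(c,X):
    v=c["mtx"]@(c["R"]@np.array(X,float)+np.ravel(c["t"])); return v[:2]/v[2]
E
python3 - <<'E'
from h import *
np.set_printoptions(precision=1,suppress=True)
T=read_camera("top");S=read_camera("side")
cv2.imwrite("pics/top.png",cv2.resize(T["frame"],None,fx=1.5,fy=1.5,interpolation=3));cv2.imwrite("pics/side.png",cv2.resize(S["frame"],None,fx=1.5,fy=1.5,interpolation=3))
for n in "tile_stand tile_barred key_bar_top key_cross_top key_ring_top key_dots_top mixer mixer_bowl pepper cornflour yolks butter_stick small_cup".split():
    print(n,[[c,[(np.round(d["xy"],1).tolist(),round(d["conf"],2)) for d in look_for(n,c)[:4]]] for c in("top","side")])
for n,c in(("top",T),("side",S)): print(n,-c["R"].T@np.ravel(c["t"]),c["R"][2])
print(state())
E
```

```text
tile_stand [['top', [([394.1, 232.6], 0.94), ([208.8, 211.0], 0.93)]], ['side', [([330.4, 164.4], 0.7), ([238.3, 230.4], 0.66)]]]
tile_barred [['top', [([204.6, 210.5], 0.83), ([404.1, 236.2], 0.73), ([330.9, 238.0], 0.67)]], ['side', [([237.8, 210.1], 0.44)]]]
key_bar_top [['top', [([332.8, 241.8], 0.9), ([294.8, 241.8], 0.37)]], ['side', [([314.3, 171.6], 0.68)]]]
key_cross_top [['top', [([273.5, 243.0], 0.56), ([315.0, 242.8], 0.27)]], ['side', [([289.2, 197.3], 0.56)]]]
key_ring_top [['top', [([273.7, 240.7], 0.73), ([296.2, 240.2], 0.71), ([315.3, 242.6], 0.6)]], ['side', []]]
key_dots_top [['top', [([298.3, 240.7], 0.6)]], ['side', []]]
mixer [['top', [([302.4, 178.6], 0.84)]], ['side', [([261.9, 175.0], 0.86), ([236.1, 209.8], 0.46)]]]
mixer_bowl [['top', [([307.0, 154.2], 0.64)]], ['side', [([250.7, 148.0], 0.7)]]]
pepper [['top', [([410.5, 177.5], 0.6)]], ['side', [([303.1, 134.8], 0.61)]]]
cornflour [['top', [([188.7, 143.7], 0.69)]], ['side', [([184.1, 209.9], 0.77)]]]
yolks [['top', [([129.6, 182.5], 0.86)]], ['side', [([176.5, 257.6], 0.94)]]]
butter_stick [['top', [([226.5, 248.9], 0.68), ([158.3, 156.7], 0.6)]], ['side', [([170.4, 235.5], 0.67), ([287.5, 197.6], 0.36), ([176.2, 257.2], 0.2)]]]
small_cup [['top', [([225.0, 244.9], 0.86)]], ['side', [([271.3, 232.7], 0.54)]]]
top [439.9 111.7 959.6] [ 0.2  0.  -1. ]
side [-153.8 1055.8 1076.1] [ 0.5 -0.6 -0.6]
{'t': 1.4, 'joints': array([-1.4,  0.5,  1.6,  0. ,  1.1, -0.1]), 'qvel': array([0., 0., 0., 0., 0., 0.]), 'tau': array([  0. , -61.2, -25.8,   0.1,   0. ,   0. ]), 'eef_pos': array([ 142.4, -608.6,  214.7]), 'tcp_rot': array([3.1, 0. , 0.2]), 'ft_force': array([ 0.2, -0.1,  0.3]), 'moment': array([-0., -0., -0.]), 'grip_force': 0.0, 'opening': 0.9999390937253152}
```

View pics/top.png

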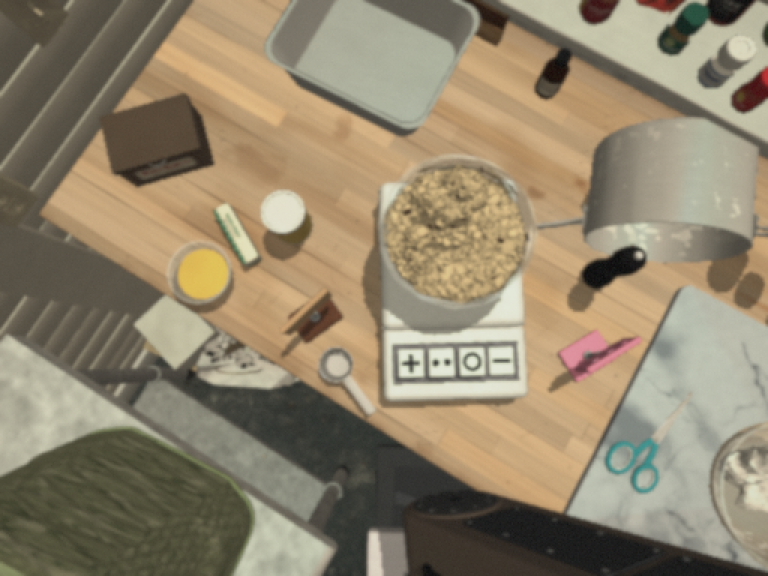

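View pics/side.png

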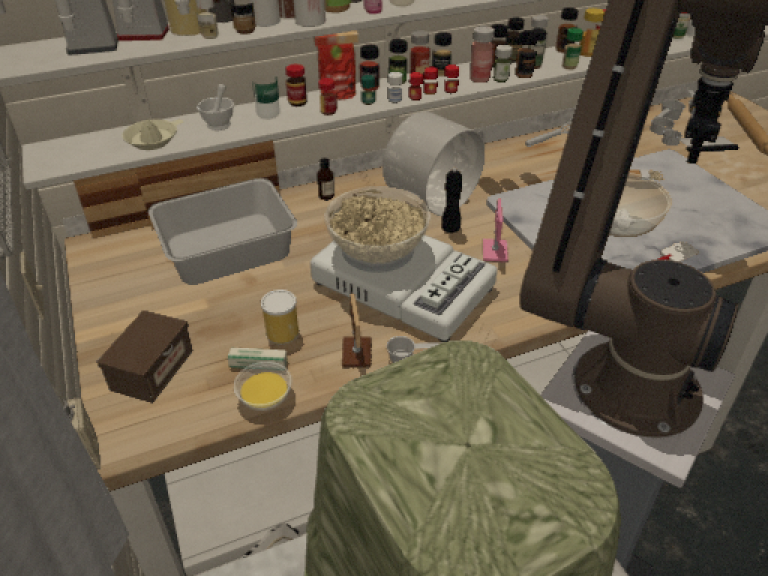

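```bash
python3 - <<'E'
import cv2
a=cv2.imread("pics/top.png")
b=cv2.resize(a[320:400,380:520],None,fx=5.5,fy=5.5,interpolation=3)
cv2.imwrite("pics/keys.png",b[:,:790])
E
```

```text
(no output)
```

View pics/keys.png

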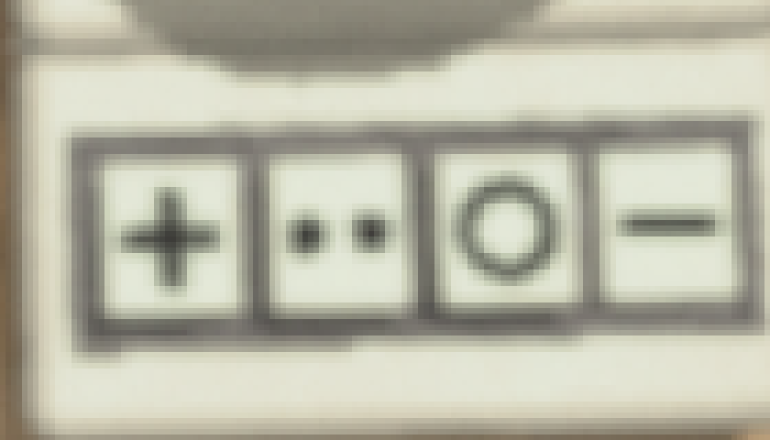

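Top view: the keys run left to right as cross (about 273,242 in the original picture), dots, ring, bar. The brown stand is at about (211,212), with the small cup beside it at (224,243). The pink stand at (394,235) is the look-alike. The side view agrees: cross near (289,195), brown foot near (238,234).

```bash
python3 - <<'E'
from h import *
np.set_printoptions(precision=1,suppress=True)
T=read_camera("top");S=read_camera("side")
print("cross tri",tri(T,S,(273.5,242),(289.2,196)),"plane",atz(T,(273.5,242),92),atz(S,(289.2,196),92))
print("bar plane",atz(T,(333,240.5),80),atz(S,(314.3,173),80))
f=[cv2.resize(c["frame"],None,fx=1,fy=1) for c in(T,S)]
a=cv2.resize(f[0][180:260,170:260],None,fx=6,fy=6,interpolation=3)
b=cv2.resize(f[1][190:255,215:275],None,fx=7,fy=7,interpolation=3)
h=max(a.shape[0],b.shape[0]);im=np.zeros((h,800,3),np.uint8)
cv2.imwrite("pics/stT.png",a);cv2.imwrite("pics/stS.png",b)
print("stand tri",tri(T,S,(211,212),(238,234)),atz(T,(211,212),10),atz(S,(238,234),10))
E
```

```text
cross tri [437.8  91.2  87.7] plane [438.1  91.5  92. ] [435.   95.3  92. ]
bar plane [445.1 -56.4  80. ] [439.4 -70.5  80. ]
stand tri [516.7 263.1   3.5] [514.9 261.4  10. ] [513.4 268.3  10. ]
```

View pics/stT.png

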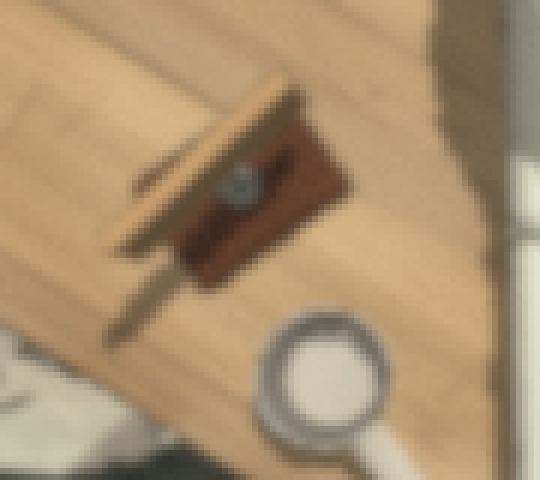

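View pics/stS.png

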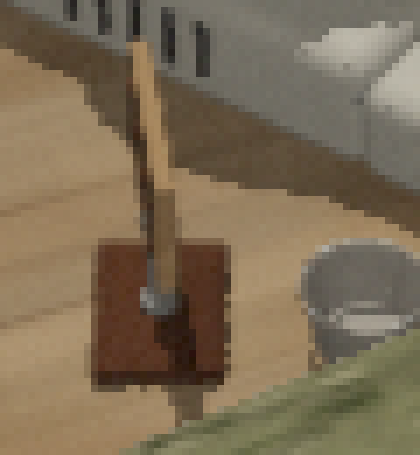

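```bash
python3 - <<'E'
from h import *
np.set_printoptions(precision=1,suppress=True)
T=read_camera("top");S=read_camera("side")
t=lambda x,y:(170+x/6-.4,180+y/6-.4); s=lambda x,y:(215+x/7-.4,190+y/7-.4)
for n,ps,z in(("tileT",[(115,243),(285,82)],130),("footT",[(350,185),(205,290),(303,115),(133,190)],10),("collarT",[(240,183)],64)):
  X=np.array([atz(T,t(*p),z) for p in ps]);print(n,X[:,:2].tolist())
for n,ps,z in(("tileS",[(138,42),(168,188)],130),("footS",[(95,245),(230,245),(228,375),(95,380)],10),("collarS",[(160,297)],64)):
  X=np.array([atz(S,s(*p),z) for p in ps]);print(n,X[:,:2].tolist())
print(tri(T,S,t(115,243),s(168,188)),tri(T,S,t(285,82),s(138,42)))
E
```

```text
tileT [[485.0726208557983, 294.5286053280478], [550.7829104935638, 229.77541850033595]]
footT [[520.2054922805744, 215.27748543073255], [471.3471784118981, 279.0742052452716], [551.7778748721598, 237.97442526559956], [515.8172128656768, 314.06647906914156]]
collarT [[515.4888228480105, 256.68311675191114]]
tileS [[551.5305643468629, 233.46536585920705], [481.934742922532, 299.3109667647127]]
footS [[566.0686118257828, 254.15454748937282], [515.09824157982, 216.168752038065], [465.280641975353, 282.21375035631877], [511.39396731368856, 320.4405052257757]]
collarS [[486.1628775953235, 302.60018856330726]]
[485.2 295.5 125.2] [552.5 231.  127.5]
```

Estimates: cross key at about (437, 93); stand axis at about (517, 264), stand yaw about 0.655 rad; tile yaw about 0.785 rad. I'm heading for the key first.

{"fn": "jog_arm", "kwargs": {
  "targets": [
    {"slide":[35,38,10],"turn":[0,0,-3],"claw":0},
    {"slide":[35,39,10],"turn":[0,0,-3],"claw":0},
    {"slide":[35,39,10],"turn":[0,0,-3],"claw":0},
    {"slide":[35,39,5],"turn":[0,0,0],"claw":0},
    {"slide":[35,39,0],"turn":[0,0,0],"claw":0}
  ]
}}

```text
t: 2.22
eef_pos: [318.4, -413.4, 250.3]
tcp_rot: [3.14, -0.001, 0.073]
ft_force: [1.0, -0.3, -0.2]
opening: 0.53
grip_force: 0.0
```

{"fn": "jog_arm", "kwargs": {
  "targets": [
    {"slide":[35,38,0],"turn":[0,0,0],"claw":0},
    {"slide":[35,39,0],"turn":[0,0,0],"claw":0},
    {"slide":[35,39,0],"turn":[0,0,0],"claw":0},
    {"slide":[5,50,0],"turn":[0,0,0],"claw":0},
    {"slide":[3,50,0],"turn":[0,0,0],"claw":0}
  ]
}}

```text
t: 2.85
eef_pos: [430.6, -197.0, 249.6]
tcp_rot: [3.141, -0.0, 0.073]
ft_force: [0.4, -1.1, -0.6]
opening: 0.023
grip_force: 0.0
```

{"fn": "jog_arm", "kwargs": {
  "targets": [
    {"slide":[3,50,0],"turn":[0,0,0],"claw":0},
    {"slide":[3,50,0],"turn":[0,0,0],"claw":0},
    {"slide":[0,50,0],"turn":[0,0,0],"claw":0},
    {"slide":[0,50,0],"turn":[0,0,0],"claw":0},
    {"slide":[0,50,-10],"turn":[0,0,0],"claw":0}
  ]
}}

```text
t: 3.48
eef_pos: [436.5, 53.0, 240.2]
tcp_rot: [3.141, -0.002, 0.073]
ft_force: [1.3, -0.1, -1.0]
opening: 0.004
grip_force: 0.0
```

```bash
python3 - <<'E'
from h import *
s=state();print(s["t"],s["eef_pos"],s["tcp_rot"],s["joints"],s["ft_force"])
E
```

```text
3.475 [436.53973301  52.98665487 240.23090856] [ 3.14126828e+00 -1.99862868e-03  7.26332935e-02] [-2.95645210e-02  1.94319353e-01  1.95357660e+00 -1.41920644e-04
  9.91675411e-01  1.46867639e+00] [ 1.27355582 -0.13309633 -1.04581938]
```

{"fn": "jog_arm", "kwargs": {
  "targets": [
    {"slide":[0,40,-40],"turn":[0,0,0],"claw":0},
    {"slide":[0,0,-50],"turn":[0,0,0],"claw":0},
    {"slide":[0,0,-40],"turn":[0,0,0],"claw":0},
    {"slide":[0,0,0],"turn":[0,0,0],"claw":0}
  ]
}}

```text
t: 3.98
eef_pos: [435.3, 91.4, 108.1]
tcp_rot: [3.142, 0.005, 0.073]
ft_force: [0.4, 0.8, 0.0]
opening: 0.008
grip_force: 0.0
```

```bash
python3 - <<'E'
from h import *
T=read_camera("top");S=read_camera("side")
s=state();print(s["t"],s["eef_pos"],s["ft_force"])
p=s["eef_pos"]
im=[]
for c,z in((T,92),(S,92)):
  q=px(c,[437,93,92]).astype(int); f=c["frame"][q[1]-60:q[1]+40,q[0]-50:q[0]+50]
  im.append(cv2.resize(f,None,fx=4,fy=4,interpolation=3))
cv2.imwrite("pics/near.png",np.hstack(im))
E
```

```text
4.075 [436.89931472  91.37943532 110.57429552] [-0.15684659  0.19319507  0.13416927]
```

View pics/near.png

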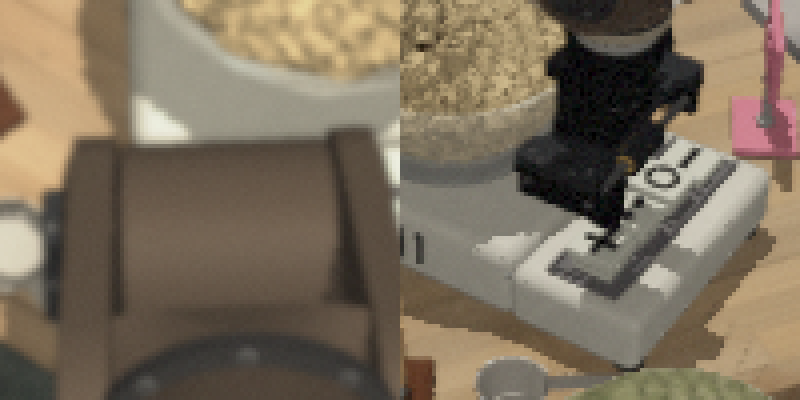

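The side view shows the shut fingertips (615,222) right above the cross (603,241). Next I press it.

{"fn": "jog_arm", "kwargs": {
  "targets": [
    {"slide":[0,1,-15],"turn":[0,0,0],"claw":0},
    {"slide":[0,0,-8],"turn":[0,0,0],"claw":0},
    {"slide":[0,0,-6],"turn":[0,0,0],"claw":0},
    {"slide":[0,0,-4],"turn":[0,0,0],"claw":0},
    {"slide":[0,0,0],"turn":[0,0,0],"claw":0}
  ]
}}

```text
t: 4.7
eef_pos: [436.9, 92.4, 77.8]
tcp_rot: [3.141, -0.002, 0.073]
ft_force: [-2.8, -1.2, 17.5]
opening: 0.004
grip_force: 9.2
```

17.5 N at z 77.8 means the key is at the bottom. I go up and across to the stand, opening and turning on the way.

{"fn": "jog_arm", "kwargs": {
  "targets": [
    {"slide":[0,0,30],"turn":[0,0,0],"claw":0},
    {"slide":[0,0,50],"turn":[0,0,0],"claw":0},
    {"slide":[0,20,40],"turn":[0,0,10],"claw":60},
    {"slide":[15,40,5],"turn":[0,0,10],"claw":60},
    {"slide":[25,40,0],"turn":[0,0,10],"claw":60}
  ]
}}

```text
t: 5.32
eef_pos: [476.7, 193.5, 203.1]
tcp_rot: [3.141, -0.002, 0.602]
ft_force: [0.2, -0.2, -0.0]
opening: 0.267
grip_force: 0.0
```

{"fn": "jog_arm", "kwargs": {
  "targets": [
    {"slide":[20,40,0],"turn":[0,0,10],"claw":60},
    {"slide":[20,31,0],"turn":[0,0,10],"claw":60},
    {"slide":[0,0,0],"turn":[0,0,10],"claw":60},
    {"slide":[0,0,0],"turn":[0,0,10],"claw":60},
    {"slide":[0,0,0],"turn":[0,0,10],"claw":60}
  ]
}}

```text
t: 5.95
eef_pos: [516.2, 263.4, 201.7]
tcp_rot: [-3.141, 0.0, 1.475]
ft_force: [-0.5, 0.2, 0.2]
opening: 0.601
grip_force: 0.0
```

{"fn": "jog_arm", "kwargs": {
  "targets": [
    {"slide":[0,0,0],"turn":[0,0,10],"claw":60},
    {"slide":[0,0,0],"turn":[0,0,10],"claw":60},
    {"slide":[0,0,0],"turn":[0,0,10],"claw":60},
    {"slide":[0,0,0],"turn":[0,0,10],"claw":60},
    {"slide":[0,0,0],"turn":[0,0,1],"claw":60}
  ]
}}

```text
t: 6.58
eef_pos: [516.3, 263.3, 201.7]
tcp_rot: [-3.141, -0.0, 2.184]
ft_force: [-0.8, -0.5, -0.6]
opening: 0.603
grip_force: 0.0
```

```bash
python3 - <<'E'
from h import *
T=read_camera("top");S=read_camera("side")
s=state();print(s["t"],s["eef_pos"],s["tcp_rot"],s["joints"],s["opening"])
im=[]
for c,X in((T,[442,18,92]),(S,[442,18,92]),(S,[517,264,130])):
  q=px(c,X).astype(int); f=c["frame"][q[1]-50:q[1]+50,q[0]-45:q[0]+45]
  im.append(cv2.resize(f,(266,296),interpolation=3))
cv2.imwrite("pics/chk.png",np.hstack(im))
E
```

```text
6.675 [516.3278111  263.36098664 201.72057513] [-3.14155105e+00  1.15165337e-05  2.18140694e+00] [ 3.57735126e-01  4.39949594e-01  1.68839027e+00 -2.54061360e-05
  1.01329019e+00 -2.52862043e-01] 0.5960175491283694
```

View pics/chk.png

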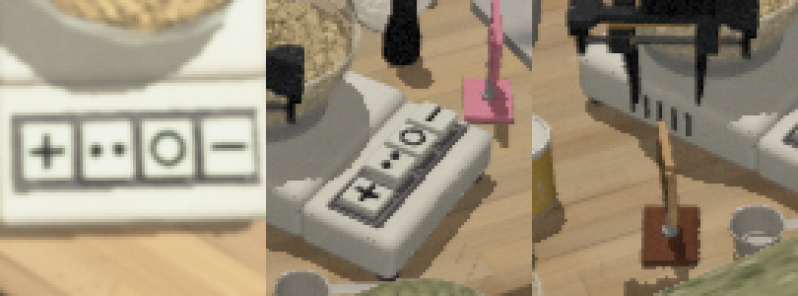

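The cross key is now lower than its neighbours and the bar key is up. The open fingers straddle the tile's top edge. I correct the yaw by +10°, descend and grip.

{"fn": "jog_arm", "kwargs": {
  "targets": [
    {"slide":[0,0,0],"turn":[0,0,10],"claw":60},
    {"slide":[0,0,-35],"turn":[0,0,0],"claw":60},
    {"slide":[0,0,-35],"turn":[0,0,0],"claw":60},
    {"slide":[0,0,-35],"turn":[0,0,0],"claw":60},
    {"slide":[0,0,0],"turn":[0,0,0],"claw":60}
  ]
}}

```text
t: 7.3
eef_pos: [515.4, 263.0, 94.9]
tcp_rot: [-3.138, -0.002, 2.357]
ft_force: [0.6, 0.3, 0.4]
opening: 0.601
grip_force: 0.0
```

{"fn": "jog_arm", "kwargs": {
  "targets": [
    {"slide":[0,0,0],"turn":[0,0,0],"claw":15},
    {"slide":[0,0,0],"turn":[0,0,0],"claw":15},
    {"slide":[0,0,0],"turn":[0,0,0],"claw":13},
    {"slide":[0,0,0],"turn":[0,0,0],"claw":10},
    {"slide":[0,0,0],"turn":[0,0,0],"claw":0}
  ]
}}

```text
t: 7.92
eef_pos: [517.9, 264.6, 97.1]
tcp_rot: [3.137, 0.001, 2.358]
ft_force: [13.0, 21.5, -14.0]
opening: 0.133
grip_force: 12.1
```

Gripped (12.6 mm) with some side load, so I shift to centre on the axis.

{"fn": "jog_arm", "kwargs": {
  "targets": [
    {"slide":[1.5,1.5,0],"turn":[0,0,0],"claw":0},
    {"slide":[0,0,0],"turn":[0,0,0],"claw":0}
  ]
}}

```text
t: 8.18
eef_pos: [518.9, 265.8, 97.0]
tcp_rot: [3.139, 0.001, 2.359]
ft_force: [4.7, 6.2, -0.9]
opening: 0.102
grip_force: 30.0
```

{"fn": "jog_arm", "kwargs": {
  "targets": [
    {"slide":[0.5,0.5,0],"turn":[0,0,0],"claw":0},
    {"slide":[0,0,0],"turn":[0,0,5],"claw":0},
    {"slide":[0,0,0],"turn":[0,0,10],"claw":0},
    {"slide":[0,0,0],"turn":[0,0,10],"claw":0},
    {"slide":[0,0,0],"turn":[0,0,5],"claw":0}
  ]
}}

```text
t: 8.8
eef_pos: [519.1, 266.1, 97.0]
tcp_rot: [3.14, 0.001, 2.887]
ft_force: [2.8, 6.1, -0.1]
opening: 0.104
grip_force: 30.0
```

{"fn": "jog_arm", "kwargs": {
  "targets": [
    {"slide":[0,0.5,0],"turn":[0,0,10],"claw":0},
    {"slide":[0,0,0],"turn":[0,0,10],"claw":0},
    {"slide":[0,0,0],"turn":[0,0,10],"claw":0},
    {"slide":[0,0,0],"turn":[0,0,10],"claw":0},
    {"slide":[0,0,0],"turn":[0,0,5],"claw":0}
  ]
}}

```text
t: 9.43
eef_pos: [519.0, 266.6, 97.0]
tcp_rot: [3.141, 0.002, -2.611]
ft_force: [2.4, 5.5, 0.5]
opening: 0.104
grip_force: 30.0
```

{"fn": "jog_arm", "kwargs": {
  "targets": [
    {"slide":[0,0,0],"turn":[0,0,10],"claw":0},
    {"slide":[0,0,0],"turn":[0,0,10],"claw":0},
    {"slide":[0,0,0],"turn":[0,0,10],"claw":0},
    {"slide":[0,0,0],"turn":[0,0,10],"claw":0},
    {"slide":[0,0,0],"turn":[0,0,0],"claw":0}
  ]
}}

```text
t: 10.05
eef_pos: [518.6, 266.8, 97.0]
tcp_rot: [-3.141, 0.002, -1.915]
ft_force: [1.5, 6.8, 1.2]
opening: 0.106
grip_force: 30.0
```

{"fn": "jog_arm", "kwargs": {
  "targets": [
    {"slide":[0,0,0],"turn":[0,0,0],"claw":50},
    {"slide":[0,0,0],"turn":[0,0,0],"claw":50},
    {"slide":[0,0,0],"turn":[0,0,0],"claw":50},
    {"slide":[0,0,25],"turn":[0,0,0],"claw":50},
    {"slide":[0,0,30],"turn":[0,0,0],"claw":50}
  ]
}}

```text
t: 10.68
eef_pos: [518.1, 265.6, 151.8]
tcp_rot: [3.14, -0.001, -1.917]
ft_force: [1.2, 0.0, -0.1]
opening: 0.49
grip_force: 0.0
```

{"fn": "jog_arm", "kwargs": {
  "targets": [
    {"slide":[0,0,0],"turn":[0,0,-10],"claw":50},
    {"slide":[0,0,0],"turn":[0,0,-10],"claw":50},
    {"slide":[0,0,0],"turn":[0,0,-10],"claw":50},
    {"slide":[0,0,0],"turn":[0,0,-10],"claw":50},
    {"slide":[0,0,0],"turn":[0,0,-10],"claw":50}
  ]
}}

```text
t: 11.3
eef_pos: [518.3, 265.8, 151.6]
tcp_rot: [3.142, -0.0, -2.796]
ft_force: [0.4, -0.5, 0.6]
opening: 0.503
grip_force: 0.0
```

{"fn": "jog_arm", "kwargs": {
  "targets": [
    {"slide":[0,0,0],"turn":[0,0,-10],"claw":50},
    {"slide":[0,0,0],"turn":[0,0,-10],"claw":50},
    {"slide":[0,0,0],"turn":[0,0,-10],"claw":50},
    {"slide":[0,0,0],"turn":[0,0,-10],"claw":50},
    {"slide":[0,0,0],"turn":[0,0,-10],"claw":50}
  ]
}}

```text
t: 11.92
eef_pos: [518.3, 265.7, 151.6]
tcp_rot: [-3.141, -0.0, 2.615]
ft_force: [-0.3, 0.0, -0.6]
opening: 0.501
grip_force: 0.0
```

{"fn": "jog_arm", "kwargs": {
  "targets": [
    {"slide":[0,0,0],"turn":[0,0,-10],"claw":50},
    {"slide":[0,0,0],"turn":[0,0,-10],"claw":50},
    {"slide":[0,0,0],"turn":[0,0,-10],"claw":50},
    {"slide":[0,0,0],"turn":[0,0,-10],"claw":50},
    {"slide":[0,0,0],"turn":[0,0,-10],"claw":50}
  ]
}}

```text
t: 12.55
eef_pos: [518.3, 265.8, 151.6]
tcp_rot: [-3.141, 0.0, 1.742]
ft_force: [-0.1, 0.4, -0.3]
opening: 0.498
grip_force: 0.0
```

{"fn": "jog_arm", "kwargs": {
  "targets": [
    {"slide":[0,0,0],"turn":[0,0,-10],"claw":50},
    {"slide":[0,0,0],"turn":[0,0,-10],"claw":50},
    {"slide":[0,0,0],"turn":[0,0,-10],"claw":50},
    {"slide":[0,0,0],"turn":[0,0,0],"claw":50}
  ]
}}

```text
t: 13.05
eef_pos: [518.3, 265.8, 151.6]
tcp_rot: [-3.142, 0.0, 1.226]
ft_force: [0.1, -0.6, -0.2]
opening: 0.501
grip_force: 0.0
```

Yaw is 70.2°, aligned with the tile's 250.3° minus 180°. I go down and grip again.

{"fn": "jog_arm", "kwargs": {
  "targets": [
    {"slide":[0.5,0.5,-25],"turn":[0,0,0],"claw":50},
    {"slide":[0,0,-29],"turn":[0,0,0],"claw":50},
    {"slide":[0,0,0],"turn":[0,0,0],"claw":50},
    {"slide":[0,0,0],"turn":[0,0,0],"claw":15},
    {"slide":[0,0,0],"turn":[0,0,0],"claw":13}
  ]
}}

```text
t: 13.68
eef_pos: [519.3, 266.6, 98.8]
tcp_rot: [3.14, -0.001, 1.226]
ft_force: [0.6, 1.1, -0.1]
opening: 0.346
grip_force: 0.0
```

{"fn": "jog_arm", "kwargs": {
  "targets": [
    {"slide":[0,0,0],"turn":[0,0,0],"claw":10},
    {"slide":[0,0,0],"turn":[0,0,0],"claw":0},
    {"slide":[0,0,0],"turn":[0,0,0],"claw":0},
    {"slide":[0,0,0],"turn":[0,0,0],"claw":0}
  ]
}}

```text
t: 14.18
eef_pos: [518.6, 266.6, 98.0]
tcp_rot: [-3.141, -0.0, 1.225]
ft_force: [-4.1, 1.1, 6.1]
opening: 0.104
grip_force: 30.0
```

{"fn": "jog_arm", "kwargs": {
  "targets": [
    {"slide":[0,0,0],"turn":[0,0,10],"claw":0},
    {"slide":[0,0,0],"turn":[0,0,10],"claw":0},
    {"slide":[0,0,0],"turn":[0,0,10],"claw":0},
    {"slide":[0,0,0],"turn":[0,0,10],"claw":0},
    {"slide":[0,0,0],"turn":[0,0,10],"claw":0}
  ]
}}

```text
t: 14.8
eef_pos: [518.4, 266.5, 97.9]
tcp_rot: [-3.141, -0.0, 2.103]
ft_force: [-4.3, 1.1, 6.5]
opening: 0.104
grip_force: 30.0
```

{"fn": "jog_arm", "kwargs": {
  "targets": [
    {"slide":[0,0,0],"turn":[0,0,7],"claw":0},
    {"slide":[0,0,0],"turn":[0,0,0],"claw":0},
    {"slide":[0,0,0],"turn":[0,0,0],"claw":0}
  ]
}}

```text
t: 15.18
eef_pos: [518.4, 266.5, 98.0]
tcp_rot: [-3.141, -0.0, 2.22]
ft_force: [-5.2, 0.7, 6.5]
opening: 0.106
grip_force: 30.0
```

{"fn": "jog_arm", "kwargs": {
  "targets": [
    {"slide":[0,0,0],"turn":[0,0,0],"claw":50},
    {"slide":[0,0,0],"turn":[0,0,0],"claw":50},
    {"slide":[0,0,0],"turn":[0,0,0],"claw":50},
    {"slide":[0,0,40],"turn":[0,0,0],"claw":50},
    {"slide":[0,0,50],"turn":[0,0,0],"claw":50}
  ]
}}

```text
t: 15.8
eef_pos: [518.6, 266.2, 187.9]
tcp_rot: [-3.139, -0.001, 2.219]
ft_force: [-0.6, 0.3, -0.0]
opening: 0.493
grip_force: 0.0
```

{"fn": "jog_arm", "kwargs": {
  "targets": [
    {"slide":[-20,-40,30],"turn":[0,0,0],"claw":50},
    {"slide":[-15,-50,0],"turn":[0,0,0],"claw":50},
    {"slide":[-15,-50,0],"turn":[0,0,0],"claw":50},
    {"slide":[-10,-50,0],"turn":[0,0,0],"claw":50},
    {"slide":[0,-50,0],"turn":[0,0,0],"claw":50}
  ]
}}

```text
t: 16.42
eef_pos: [458.2, 25.0, 217.9]
tcp_rot: [3.141, 0.0, 2.22]
ft_force: [1.0, 0.1, -0.5]
opening: 0.498
grip_force: 0.0
```

{"fn": "jog_arm", "kwargs": {
  "targets": [
    {"slide":[0,-50,0],"turn":[0,0,0],"claw":50},
    {"slide":[0,-50,0],"turn":[0,0,0],"claw":50},
    {"slide":[0,-50,0],"turn":[0,0,0],"claw":50},
    {"slide":[0,-30,0],"turn":[0,0,0],"claw":50},
    {"slide":[0,0,0],"turn":[0,0,0],"claw":50}
  ]
}}

```text
t: 17.05
eef_pos: [458.8, -155.3, 217.5]
tcp_rot: [3.142, 0.0, 2.217]
ft_force: [-0.7, 0.9, -0.2]
opening: 0.497
grip_force: 0.0
```

```bash
python3 - <<'E'
from h import *
T=read_camera("top");S=read_camera("side")
s=state();print(s["t"],s["eef_pos"],s["ft_force"])
im=[]
for c,X in((T,[442,18,92]),(S,[442,18,92]),(T,[517,264,100]),(S,[517,264,80])):
  q=px(c,X).astype(int); f=c["frame"][q[1]-40:q[1]+40,q[0]-45:q[0]+45]
  im.append(cv2.resize(f,(337,300),interpolation=3))
cv2.imwrite("pics/fin.png",np.vstack([np.hstack(im[:2]),np.hstack(im[2:])]))
E
```

```text
17.15 [ 458.71826643 -153.34294684  217.54197405] [ 0.62262651  0.25710038 -0.23336424]
```

View pics/fin.png

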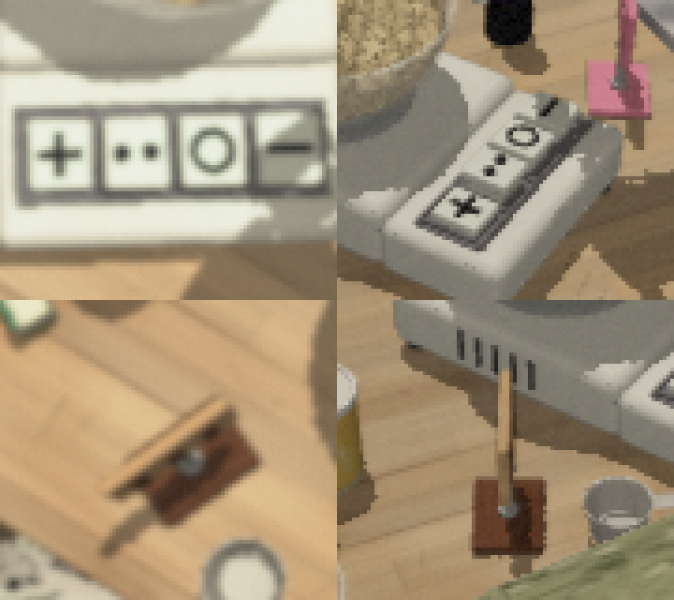

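The cross is down and the other three keys are up. The tile (lower left, about (175,445)) lies parallel to its foot after a turn of about 172°. Nothing else has moved, and the arm touches nothing.

```bash
python3 -c "
from cell import *
print(job_done())"
```

```text
the job is handed in; nothing more can be done
None
```

I pressed the cross key until it latched and the bar key came up, turned the tile half round to its barred face, and handed the job in at about 17 s; no verdict was reported.

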